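Clear the wrapping bench and change the film reel

TASK

First clear up: put every scrap on the bench (paper balls, empty tape core, foam block, wad of card - whichever are there) and the bare used-up tube that is clamped in the film dispenser into the waste bin; back the dispenser's tailstock off to free the tube. Only when all the rubbish is in the bin, load the fresh film reel on the dispenser and push the tailstock fully home, so that the reel is held with both centres inside its tube. Leave the phone, wipes, tape roll and wooden cup where they are.

Things in the scene. Friction and masses are not known exactly. Their poses are not given: they have to be found in the camera images.
- bin: open grey waste bin fixed to the bench, outside 190 (x) x 170 (y) x 100 mm high, walls 5 mm; origin at the centre of its underside
- old_core: the used-up roll: a bare cardboard tube, 140 mm long, 35 mm outside, 27 mm bore, its axis along its own y; origin at its centre. At the start it is clamped between the dispenser's centres
- reel: the fresh film reel, 250 g: pale film 48 mm across and 60 mm wide between two white octagonal cheeks (60 mm across flats, 4 mm thick), on a cardboard tube 140 mm long, 35 mm outside, 27 mm bore, that sticks out 36 mm beyond each cheek; axis along its own y, origin at its centre; lies on its cheeks on the bench; either end may go to either centre
- dispenser: film dispenser, grey base plate 90 (x) x 300 (y) x 18 mm high fixed to the bench; origin on the bench under the middle of a clamped roll; its y axis runs from the fixed headstock (white block, 100 mm high) to the sliding tailstock
- between_centres (a point): where a clamped roll's centre belongs, 75 mm above the dispenser's underside; axes as the dispenser's. The headstock's face is 70 mm from here along -y and bears a steel cone 12 mm long, 24 mm across at its foot, 10 mm at its point; the tailstock has the same cone
- load_point (a point): 17 mm along the dispenser's +y from between_centres: a roll centred here (give or take 4 mm along) clears the headstock's cone, so shift it here to lift it out and lower it in here. Two aluminium V-rests 8 mm thick and 50 mm wide, at y = -43 and +60 mm of the dispenser, carry the tube's ends at this height while the roll is not clamped
- tailstock (a joint): slide of the tailstock along the dispenser's y, with 2.5 N of friction; it stays where it is left. 0 = backed right off, 0.050 m = closed on a 140 mm roll (its cone, like the other, right inside the tube), 0.053 = stop. Pushing it in with a roll lying on the rests pushes the roll onto the headstock's cone too
- tail_handle (a point): grip point of the black upright handle on the tailstock, 20 mm (dispenser x) x 26 mm (y) x 42 mm high, its top 17 mm above this point and its foot at the tailstock's top 25 mm below it; the tailstock's inner face is 24 mm towards the headstock
- ball_a: scrap: crumpled paper ball, about 60 mm across and 50 mm high, origin at its centre
- ball_b: scrap: crumpled paper ball, about 60 mm across and 50 mm high, origin at its centre
- tape_core: scrap: empty cardboard tape core, ring 60 mm outside, 50 mm inside, 40 mm high, axis along its z, origin at its centre
- foam_block: scrap: white foam packing block 80 (x) x 42 (y) x 36 mm, origin at its centre
- card_wad: scrap: folded wad of cardboard 70 (x) x 48 (y) x 32 mm, origin at its centre
- phone: bystander, leave alone: a phone lying flat, 150 x 74 x 9 mm
- wipes: bystander, leave alone: an upright wipes canister, 90 mm across, 170 mm tall
- tape_roll: bystander, leave alone: a full white tape roll lying flat, 90 mm across, 24 mm high
- pen_cup: bystander, leave alone: a wooden cup, 76 mm across, 100 mm tall
Things that resemble listed ones, but are neither listed nor needed, are in the scene too. What is shaped like the reel but purple or red is not meant.

How it is judged:
On the way, in this order (a step that is already met when the one before it is completed fails the run):
1. every scrap present and the used tube lie in the bin (x of ball_a in the frame of bin between -0.092 and 0.092 m and y of ball_a in the frame of bin between -0.082 and 0.082 m and z of each of ball_a, ball_b, tape_core, foam_block, card_wad, old_core in the frame of bin below 0.1 m and linear speed of each of ball_a, ball_b, tape_core, foam_block, card_wad, old_core below 0.05 m/s and x of ball_b in the frame of bin between -0.092 and 0.092 m and y of ball_b in the frame of bin between -0.082 and 0.082 m and x of tape_core in the frame of bin between -0.092 and 0.092 m and y of tape_core in the frame of bin between -0.082 and 0.082 m and x of foam_block in the frame of bin between -0.092 and 0.092 m and y of foam_block in the frame of bin between -0.082 and 0.082 m and x of card_wad in the frame of bin between -0.092 and 0.092 m and y of card_wad in the frame of bin between -0.082 and 0.082 m and x of old_core in the frame of bin between -0.092 and 0.092 m and y of old_core in the frame of bin between -0.082 and 0.082 m), for 0.2 s.
2. the fresh reel is held between both centres, tailstock home (x of reel in the frame of between_centres between -0.004 and 0.004 m and z of reel in the frame of between_centres between -0.005 and 0.005 m and y of reel in the frame of between_centres between -0.005 and 0.005 m and value of joint tailstock above 0.045 m and angle between the y axis of reel and the y axis of between_centres, either way round below 0.06 rad and linear speed of reel below 0.02 m/s), for 0.2 s.
At the end, for the whole second after the job is handed in: All scraps present and the used tube lie inside the bin below its rim, at rest; the reel's centre is within 4 mm (across), 5 mm (height) and 5 mm (along) of its clamped place, its axis within 0.06 rad of the dispenser's; the tailstock's slide is past 45 mm; all released (all of step 1 and all of step 2); the robot touches nothing.
It fails at once if phone shifted by more than 40 mm (distance of phone from where it was at the start of the episode above 0.04 m).
It fails at once if wipes shifted by more than 40 mm (distance of wipes from where it was at the start of the episode above 0.04 m).
It fails at once if tape_roll shifted by more than 40 mm (distance of tape_roll from where it was at the start of the episode above 0.04 m).
It fails at once if pen_cup shifted by more than 40 mm (distance of pen_cup from where it was at the start of the episode above 0.04 m).
Of ball_a, ball_b, tape_core, foam_block, card_wad only 3 to 5 are there at a start; the rules pass over those that are not, and their reading is None.
At some moment in a run one of ball_a, ball_b, tape_core, foam_block, card_wad may be knocked a few centimetres aside while the robot is not near it.
Once in a run the grip may slacken for a moment while it holds something.
It also fails if it takes over 210 s, if anything falls off the work surface, if the arm or the gripper's body presses on something with over 40 N, if the wrist force passes 120 N, or if a joint passes its speed limit or range.

ROBOT

A 6-joint arm with a two-finger parallel gripper is mounted at the origin on the work surface. World frame = base frame: x ahead of the robot, y to its left, z up, the work surface at z = 0. Lengths are in m, angles in rad, forces in N, time in s.
With the tool pointing down it reaches from about 0.35 to 0.975 m from the base axis. Payload 4.9 kg.
Tool frame: the origin (TCP) lies at the very end of the fingers, on their centre line; the grasp point (between the pads) lies 19 mm behind it (ctrl.tcp_to_grasp is the z of the grasp point in the tool frame, in m); z points along the fingers, y is the line along which they close (so a half turn about z gives the same grasp; the last joint's range is limited). The gripper opens to 85 mm and grips with 20 to 120 N. Pads are 22 mm wide; open, the fingers measure 114 mm over their backs; the gripper's body (76 mm by 85 mm) begins 54 mm behind the grasp point. The pads swing forward as they close: fully open they stand 13 mm farther back than shut.
Start: joints at [-1.296, 0.053, 1.613, -0, 1.476, -0.119], TCP at [0.24, -0.577, 0.231] pointing down, gripper open.
Joint ranges: [-3.01, 3.01], [-1.01, 2.22], [0.06, 2.58], [-1.02, 4.17], [0.09, 2.62], [-3.14, 3.14]. Speed limits (rad/s): [2.57, 2.57, 3.14, 3.14, 3.14, 3.14].

INTERFACE

Orientations are given as a rotation vector (axis times angle).
In Python, from station import ctrl, eyes, job, nets gives the robot as it stands. The module is installed in compiled form; this text tells all that it offers.
- The arm moves only by the tool jog_arm, never from a script. Its argument "commands" is one flat list of numbers, 7 for each row, row after row: the shift along the tool's x, y, z each as a share of 0.06 m, from -1 to 1, then the turn, a rotation vector about the tool's x, y, z each as a share of 0.1 rad, from -1 to 1, then the finger opening in mm, from 0 to 85.4. In form: [x, y, z, ax, ay, az, grip, x, y, z, ax, ay, az, grip, ...]. A call has 1 to 20 rows; each row shifts and turns the commanded pose from where the row before left it, along the tool's axes as they then stand; what a row does not reach is not made up. A row lasts 1/8 s, in which the tool goes at most 62.5 mm and 10.7 degrees, less where a joint would pass 70% of its speed; a pose out of reach is approached as far as the arm can. A call with a number of a shift or a turn outside -1 to 1 is refused whole. A call with a gripper value outside its range is refused whole. The fingers move at their own pace and stop on an object; "newtons" is the grip in N (left out, the last holds). Time passes only in rows, so rows that do not move let the fingers close. It gives the time, the measured TCP pose, the force, the opening and the grip force at its end, in the units of the state.
- ctrl.get_obs(): the state, without advancing time (a new reading comes with each control period).
- eyes.get_image(name): name is "side" or "top"; returns a dict with "image" (400x640x3 uint8, red, green, blue), "z_map" (400x640 float32, m along the optical axis (not along the pixel's ray), 0 where there is no reading), "K" (3x3 intrinsics, pixels), "cam_to_world" (4x4, takes a point from camera to world coordinates). Camera axes: x right, y up, looking along -z (the intrinsics and any distortion apply to the point x, -y, -z); pixel columns grow to the right and rows downward; lengths in m; the calibration is good to about 2 mm. A picture is of the moment at which its call begins.
- job.finish_job(): hands the job in; it is judged then, once.
Trained networks look in the newest picture that a camera, given by its name, has taken for a name from the list of things; names that differ only in an ending like _2 or _b are one class to them, and where a whole thing is asked for, a point or a joint stands for the part that bears it (a point fixed in the world has none). Each returns a list of dicts, best first, with "p" (0 to 1); they miss things now and then, are a little off and sometimes report something else, mostly with a low value. They report only what shows in the picture. A call takes as long as a camera call. They do not tell look-alikes from the thing itself.
- nets.silhouettes(camera, name): "mask" (400x640 bool, what is visible of it) and "bbox" ([left, top, right, bottom] in pixels, round what is visible of it).
The state is a dict: "t": time; "q": joint angles; "dq": joint speeds; "effort": joint torques, N m; "tool_pos": TCP position; "tool_rot": TCP orientation; "contact_force": force on the tool from outside, world axes, zero at the start; "wrist_torque": the same for the moment, N m; "opening": finger opening in m; "grip_force": force on a finger pad.
Only numpy, scipy, OpenCV 4.12 (cv2) and the standard library are available. Lean on these libraries where they do the work, as an engineer would, in place of code of your own. Each camera call takes 0.05 s, during which the arm holds its last target. There are 200 camera calls.

## Working session

There is one attempt and no reset: what is moved stays moved. The work goes in short steps, Python scripts to look and compute and a tool call to move; the robot and the scene stay as the last step left them, time stands still between calls to the robot, and variables do not carry over. Pictures are saved under pics/ and viewed, at most 14 in all, crops included, and the job is handed in when it is done.

Besides the shell and the picture viewer there is one more tool, called after ">>>" as name(argument=value, ...), one argument or row to a line, values as JSON. jog_arm: Moves the arm, as the interface text tells. Shift numbers are shares of 0.06 m and turn numbers shares of 0.1 rad, none past 1 either way. Its arguments: {"type":"object","properties":{"commands":{"type":"array","items":{"type":"number"}},"newtons":{"type":"number"}},"required":["commands"]}

```bash
mkdir -p pics; cat > h.py <<'E'
import numpy as np, cv2
from station import ctrl, eyes, job, nets
from scipy.spatial.transform import Rotation as R
def grab(cam,fn=None):
    d=eyes.get_image(cam)
    if fn: cv2.imwrite('pics/'+fn,d['image'][:,:,::-1])
    return d
def cloud(d):
    z=d['z_map']; K=d['K']; v,u=np.mgrid[0:400,0:640]
    p=np.stack([(u-K[0,2])/K[0,0]*z,-(v-K[1,2])/K[1,1]*z,-z,np.ones_like(z)],-1)
    w=(p@d['cam_to_world'].T)[...,:3]; w[z<=0]=np.nan
    return w
def proj(d,p):
    c=np.linalg.inv(d['cam_to_world'])@np.r_[p,1]; K=d['K']
    return K[0,0]*c[0]/-c[2]+K[0,2], K[1,1]*(-c[1])/-c[2]+K[1,2]
E
python3 - <<'E'
from h import *
for c in('top','side'):
    d=grab(c,c+'0.png'); np.savez(c+'0.npz',**d)
    print(c,d['K'].round(1).tolist(),d['cam_to_world'].round(3).tolist())
    w=cloud(d)
    for n in ['bin','old_core','reel','dispenser','tail_handle','ball_a','tape_core','foam_block','card_wad','phone','wipes','tape_roll','pen_cup']:
        for r in nets.silhouettes(c,n):
            if r['p']<.2: continue
            q=w[r['mask']]; q=q[~np.isnan(q[:,0])]
            if len(q)<5: continue
            print(n,round(r['p'],2),r['bbox'],np.median(q,0).round(3),np.percentile(q,3,0).round(3),np.percentile(q,97,0).round(3))
o=ctrl.get_obs();print(o,ctrl.tcp_to_grasp)
E
```

```text
top [[415.7, 0.0, 324.0], [0.0, 415.7, 200.4], [0.0, 0.0, 1.0]] [[-0.014, 0.992, -0.128, 0.34], [-1.0, -0.015, -0.009, 0.088], [-0.011, 0.127, 0.992, 1.232], [0.0, 0.0, 0.0, 1.0]]
bin 0.87 [455.5, 190.2, 538.2, 264.0] [ 0.412 -0.399  0.009] [ 0.32  -0.465  0.002] [ 0.504 -0.29   0.101]
bin 0.67 [336.1, 128.9, 385.9, 146.6] [ 0.66  -0.005  0.089] [ 0.641 -0.07   0.073] [0.683 0.06  0.095]
old_core 0.58 [335.1, 128.4, 382.3, 149.1] [ 0.66  -0.005  0.089] [ 0.64  -0.07   0.074] [0.683 0.06  0.095]
reel 0.77 [172.5, 146.2, 192.2, 201.5] [0.58  0.513 0.047] [0.518 0.492 0.019] [0.644 0.542 0.059]
reel 0.76 [212.5, 255.8, 241.3, 309.7] [0.268 0.374 0.047] [0.205 0.347 0.029] [0.332 0.405 0.059]
reel 0.67 [200.5, 213.2, 247.3, 235.4] [0.431 0.387 0.047] [0.406 0.323 0.016] [0.457 0.453 0.06 ]
reel 0.62 [152.9, 210.4, 173.6, 264.7] [0.388 0.563 0.046] [0.324 0.545 0.   ] [0.453 0.604 0.058]
dispenser 0.8 [293.5, 116.6, 403.4, 173.1] [0.645 0.045 0.021] [ 0.602 -0.111  0.011] [0.705 0.169 0.12 ]
dispenser 0.68 [455.7, 187.7, 536.3, 262.0] [ 0.413 -0.398  0.009] [ 0.321 -0.465  0.002] [ 0.504 
[... 4126 characters left out ...]
t': 1.4, 'q': array([-1.29598593e+00,  5.26814229e-02,  1.61290791e+00,  7.70720555e-06,
        1.47600027e+00, -1.18973476e-01]), 'dq': array([-1.91272859e-03,  1.33284654e-04,  5.37517159e-04,  1.82031603e-05,
        5.47333112e-04,  1.14373174e-03]), 'effort': array([ 1.24067078e-04, -3.93674862e+01, -3.70454478e+01, -1.13422607e-04,
        6.81738547e-04,  7.45640477e-06]), 'tool_pos': array([ 0.2398151 , -0.57713636,  0.23131037]), 'tool_rot': array([3.08089278e+00, 6.14563879e-01, 1.23882615e-05]), 'contact_force': array([-0.45936635,  0.08002184,  0.01219206]), 'wrist_torque': array([-0.00252677,  0.00557134,  0.05235033]), 'grip_force': 0.0, 'opening': 0.08533108616850985} -0.0187
```

```bash
python3 - <<'E'
import cv2
im=cv2.imread('pics/top0.png')[90:330,140:550]
cv2.imwrite('pics/t0c.png',cv2.resize(im,(800,468),interpolation=cv2.INTER_CUBIC))
E
```

```text
(no output)
```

View pics/t0c.png

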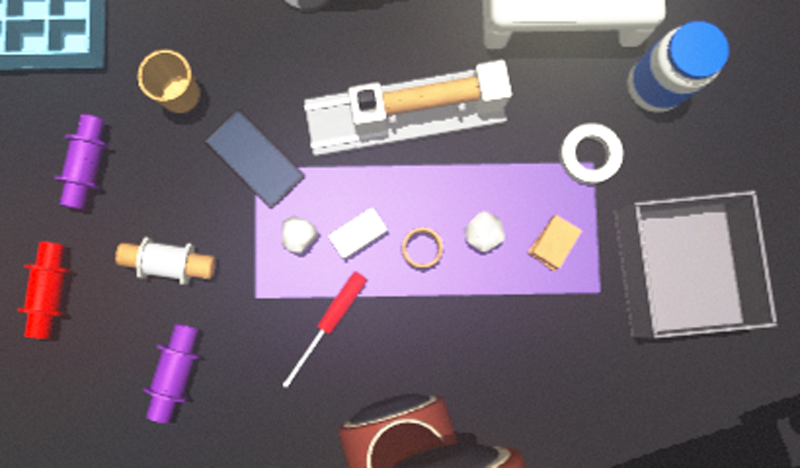

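The top view shows all five scraps on the mat: ball (298,235), foam (358,232), ring (422,248), ball (485,232) and card (555,242). The bin is at (705,265). The dispenser has its tailstock on the left (367,100) and its headstock on the right (493,80), and the white reel is at (165,262). Next I'll measure exact poses.

```bash
cat >> h.py <<'E'
def rect(pts,name):
    (c,s,a)=cv2.minAreaRect((pts[:,:2]*1000).astype(np.float32))
    print(name,'c',np.round(c,1),'size',np.round(s,1),'ang',round(a,1),'n',len(pts), 'zmax',round(float(np.nanmax(pts[:,2])),3))
def ax(pts):
    m=pts.mean(0); u,s,v=np.linalg.svd(pts-m); return m,v[0]
E
python3 - <<'E'
from h import *
T=dict(np.load('top0.npz'));S=dict(np.load('side0.npz'))
A=np.vstack([cloud(T).reshape(-1,3),cloud(S).reshape(-1,3)]);A=A[~np.isnan(A[:,0])]
B=lambda x0,x1,y0,y1,z0,z1:A[(A[:,0]>x0)&(A[:,0]<x1)&(A[:,1]>y0)&(A[:,1]<y1)&(A[:,2]>z0)&(A[:,2]<z1)]
rect(B(.39,.53,-.24,-.14,.025,.05),'card');rect(B(.39,.53,-.13,-.04,.01,.06),'ballR');rect(B(.39,.53,-.039,.05,.034,.06),'ring')
rect(B(.39,.54,.06,.155,.028,.06),'foam');rect(B(.39,.54,.16,.24,.01,.06),'ballL')
rect(B(.3,.53,-.5,-.26,.09,.11),'bin');
f=B(.38,.48,.31,.47,.04,.08);rect(f,'reelfilm')
t=B(.38,.48,.30,.47,.03,.08);m,v=ax(B(.38,.48,.30,.47,.02,.0365));print('reel tube',m.round(4),v.round(4)); rect(B(.38,.48,.30,.47,.02,.08),'reel all')
c=B(.62,.70,-.06,.05,.083,.1);m,v=ax(c);print('core',m.round(4),v.round(4)); rect(c,'core')
rect(B(.55,.75,-.2,.25,.014,.023),'base'); rect(B(.58,.74,-.16,-.04,.096,.11),'head');rect(B(.58,.74,0.02,.2,.12,.16),'handle');rect(B(.58,.74,0.02,.2,.082,.12),'tailtop')
w=cloud(T)
print('tall near', [ (x,y, round(float(np.nanmax(np.r_[0,B(x,x+.05,y,y+.05,-.1,.5)[:,2]])),3)) for x in (.55,.6,.65,.7,.75,.8) for y in (-.2,-.1,-.05,0,.05,.1,.15)])
E
```

```text
card c [ 451.3 -191.2] size [50.4 73.2] ang 57.1 n 537 zmax 0.039
ballR c [478.4 -79.4] size [81.7 61.9] ang 13.1 n 528 zmax 0.056
ring c [445.1   9.9] size [58.2 60.5] ang 13.5 n 208 zmax 0.045
foam c [448.7  94.9] size [93.2 86.6] ang 26.0 n 660 zmax 0.045
ballL c [491.3 210.6] size [106.3  54.2] ang 35.4 n 601 zmax 0.056
bin c [ 411.3 -379. ] size [190.8 185. ] ang 4.7 n 1036 zmax 0.108
reelfilm c [430.4 388.8] size [143.2  59.3] ang 81.4 n 1296 zmax 0.065
reel tube [0.4265 0.4003 0.0295] [-0.2083 -0.978   0.0135]
reel all c [431.3 388.8] size [143.5  61.8] ang 80.3 n 1648 zmax 0.065
core [ 0.6621 -0.0063  0.0894] [-0.1878  0.9822  0.0036]
core c [663.   -5.7] size [ 32. 114.] ang 9.1 n 548 zmax 0.097
base c [646.7  71.2] size [114.  385.9] ang 14.4 n 2267 zmax 0.023
head c [678.4 -94.2] size [56.8 43.9] ang 9.0 n 393 zmax 0.106
handle c [648.2  89.4] size [20.9 29.1] ang 10.3 n 146 zmax 0.141
tailtop c [652.   66.9] size [56.7 97.2] ang 10.1 n 686 zmax 0.119
tall near [(0.55, -0.2, 0.01), (0.55, -0.1, 0.007), (0.55, -0.05, 0.009), (0.55, 0, 0.007), (0.55, 0.05, 0.007), (0.55, 0.1, 0.023), (0.55, 0.15, 0.024), (0.6, -0.2, 0.007), (0.6, -0.1, 0.101), (0.6, -0.05, 0.086), (0.6, 0, 0.094), (0.6, 0.05, 0.14), (0.6, 0.1, 0.132), (0.6, 0.15, 0.027), (0.65, -0.2, 0.008), (0.65, -0.1, 0.106), (0.65, -0.05, 0.096), (0.65, 0, 0.097), (0.65, 0.05, 0.141), (0.65, 0.1, 0.136), (0.65, 0.15, 0.027), (0.7, -0.2, 0.009), (0.7, -0.1, 0.106), (0.7, -0.05, 0.023), (0.7, 0, 0.021), (0.7, 0.05, 0.008), (0.7, 0.1, 0.008), (0.7, 0.15, 0.007), (0.75, -0.2, 0.128), (0.75, -0.1, 0.121), (0.75, -0.05, 0.008), (0.75, 0, 0.008), (0.75, 0.05, 0.007), (0.75, 0.1, 0.008), (0.75, 0.15, 0.007), (0.8, -0.2, 0.126), (0.8, -0.1, 0.12), (0.8, -0.05, 0.008), (0.8, 0, 0.009), (0.8, 0.05, 0.183), (0.8, 0.1, 0.2), (0.8, 0.15, 0.218)]
```

```bash
cat >> h.py <<'E'
BC=np.array([.6634,-.0034,.075]); TH=.166; YD=np.array([-np.sin(TH),np.cos(TH),0]); XD=np.array([np.cos(TH),np.sin(TH),0]); YW=np.pi/2+TH
def disp(x,y,z): return BC*[1,1,0]+XD*x+YD*y+[0,0,z]
def plan(wps,rot=None):
    "wps: (pos TCP, yaw, grip mm, rows); prints the rows"
    o=ctrl.get_obs(); p=o['tool_pos'].copy(); r=R.from_rotvec(o['tool_rot']); out=[]
    for pos,yaw,g,n in wps:
        tgt=R.from_euler('z',yaw)*R.from_rotvec([np.pi,0,0])
        for k in range(n):
            s=np.round(r.inv().apply((np.array(pos)-p)/(n-k))/.06,2)+0
            a=np.round((r.inv()*tgt).as_rotvec()/(n-k)/.1,2)+0
            if abs(s).max()>1 or abs(a).max()>1: print('OVER',s,a)
            p=p+r.apply(s*.06); r=r*R.from_rotvec(a*.1)
            out.append([*s,*a,g])
    print(len(out)); print(', '.join('%g'%v for row in out for v in row))
def obs():
    o=ctrl.get_obs(); r=R.from_rotvec(o['tool_rot']); x=r.as_matrix()[:,0]
    print('t',round(o['t'],2),'p',o['tool_pos'].round(4),'yaw',round(float(np.arctan2(x[1],x[0])),3),'F',o['contact_force'].round(1),'op',round(o['opening'],4),'g',round(o['grip_force'],1))
E
python3 - <<'E'
from h import *
h=disp(0,94,0)
h=disp(0,.094,0.205);print(h)
plan([(h,YW,60,15),(disp(0,.094,.106),YW,60,3),(disp(0,.094,.106),YW,0,2)])
E
```

```text
[0.64786757 0.08930784 0.205     ]
20
0.7, -0.51, 0.03, 0, 0, -0.9, 60, 0.75, -0.44, 0.03, 0, 0, -0.9, 60, 0.78, -0.38, 0.03, 0, 0, -0.89, 60, 0.81, -0.3, 0.03, 0, 0, -0.9, 60, 0.84, -0.23, 0.03, 0, 0, -0.89, 60, 0.85, -0.16, 0.03, 0, 0, -0.9, 60, 0.87, -0.08, 0.03, 0, 0, -0.89, 60, 0.87, 0, 0.03, 0, 0, -0.9, 60, 0.86, 0.08, 0.03, 0, 0, -0.89, 60, 0.86, 0.15, 0.03, 0, 0, -0.9, 60, 0.84, 0.23, 0.03, 0, 0, -0.89, 60, 0.81, 0.3, 0.03, 0, 0, -0.9, 60, 0.78, 0.38, 0.03, 0, 0, -0.89, 60, 0.75, 0.45, 0.02, 0, 0, -0.9, 60, 0.7, 0.51, 0.03, 0, 0, -0.89, 60, 0, 0, 0.55, 0, 0, 0, 60, 0, 0, 0.55, 0, 0, 0, 60, 0, 0, 0.55, 0, 0, 0, 60, 0, 0, 0, 0, 0, 0, 0, 0, 0, 0, 0, 0, 0, 0
```

>>> jog_arm(
  commands=[0.7,-0.51,0.03,0,0,-0.9,60,0.75,-0.44,0.03,0,0,-0.9,60,0.78,-0.38,0.03,0,0,-0.89,60,0.81,-0.3,0.03,0,0,-0.9,60,0.84,-0.23,0.03,0,0,-0.89,60,0.85,-0.16,0.03,0,0,-0.9,60,0.87,-0.08,0.03,0,0,-0.89,60,0.87,0,0.03,0,0,-0.9,60,0.86,0.08,0.03,0,0,-0.89,60,0.86,0.15,0.03,0,0,-0.9,60,0.84,0.23,0.03,0,0,-0.89,60,0.81,0.3,0.03,0,0,-0.9,60,0.78,0.38,0.03,0,0,-0.89,60,0.75,0.45,0.02,0,0,-0.9,60,0.7,0.51,0.03,0,0,-0.89,60,0,0,0,0,0,0,60],
  newtons=30,
)

```text
t: 3.4
tool_pos: [0.6488, 0.0922, 0.2043]
tool_rot: [-2.024, -2.402, 0.0]
contact_force: [-0.7, -1.3, -0.4]
opening: 0.0599
grip_force: 0.0
```

>>> jog_arm(
  commands=[-0.04,0,0.55,0,0,0,60,0,0,0.55,0,0,0,60,0,0,0.53,0,0,0,60,0,0,0,0,0,0,5,0,0,0,0,0,0,5,0,0,0,0,0,0,5,0,0,0,0,0,0,5,0.17,0,0,0,0,0,5,0.17,0,0,0,0,0,5,0.17,0,0,0,0,0,5,0.17,0,0,0,0,0,5,0.17,0,0,0,0,0,5,0,0,0,0,0,0,5],
  newtons=30,
)

```text
t: 5.03
tool_pos: [0.6406, 0.1356, 0.1092]
tool_rot: [2.028, 2.395, -0.003]
contact_force: [-4.5, -6.3, 1.5]
opening: 0.02
grip_force: 31.5
```

>>> jog_arm(
  commands=[0.07,0,0,0,0,0,5,0,0,0,0,0,0,5,0,0,0,0,0,0,60,0,0,0,0,0,0,60,0,0,-0.7,0,0,0,60,0,0,-0.7,0,0,0,60,-0.6,0,0,0,0,0,60,-0.6,0,0,0,0,0,60,-0.6,0,0,0,0,0,60,-0.6,0,0,0,0,0,60,0,0,0,0,0,0,60,0,0,0,0,0,0,60],
)

```text
t: 6.52
tool_pos: [0.6633, 0.0001, 0.1915]
tool_rot: [2.029, 2.398, 0.001]
contact_force: [-0.6, 1.7, 0.1]
opening: 0.06
grip_force: 0.0
```

```bash
python3 - <<'E'
from h import *
obs(); d=grab('side','s1.png')
cv2.imwrite('pics/s1c.png',cv2.resize(d['image'][110:260,200:400,::-1],(800,600),interpolation=cv2.INTER_CUBIC))
plan([(disp(0,0,.056),YW,60,4),(disp(0,0,.056),YW,10,4),(disp(0,.018,.056),YW,10,3),(disp(0,.018,.2),YW,10,4)])
E
```

```text
t 6.53 p [6.633e-01 1.000e-04 1.915e-01] yaw 1.737 F [-0.6  1.7  0.1] op 0.06 g 0.0
15
-0.02, 0, 0.56, 0, 0, 0, 60, -0.01, 0, 0.57, 0, 0, 0, 60, -0.02, 0, 0.56, 0, 0, 0.01, 60, -0.01, -0.01, 0.57, 0.01, 0, 0, 60, 0, 0, 0, 0, 0, 0, 10, 0, 0, 0, 0, 0, 0, 10, 0, 0, 0, 0, 0, 0, 10, 0, 0, 0, 0, 0, 0, 10, 0.1, 0, 0, 0, 0, 0, 10, 0.1, 0, 0, 0, 0, 0, 10, 0.1, 0, 0, 0, 0, 0, 10, 0, 0, -0.6, 0, 0, 0, 10, 0, 0, -0.6, 0, 0, 0, 10, 0, 0, -0.6, 0, 0, 0, 10, 0, 0, -0.6, 0, 0, 0, 10
```

View pics/s1c.png

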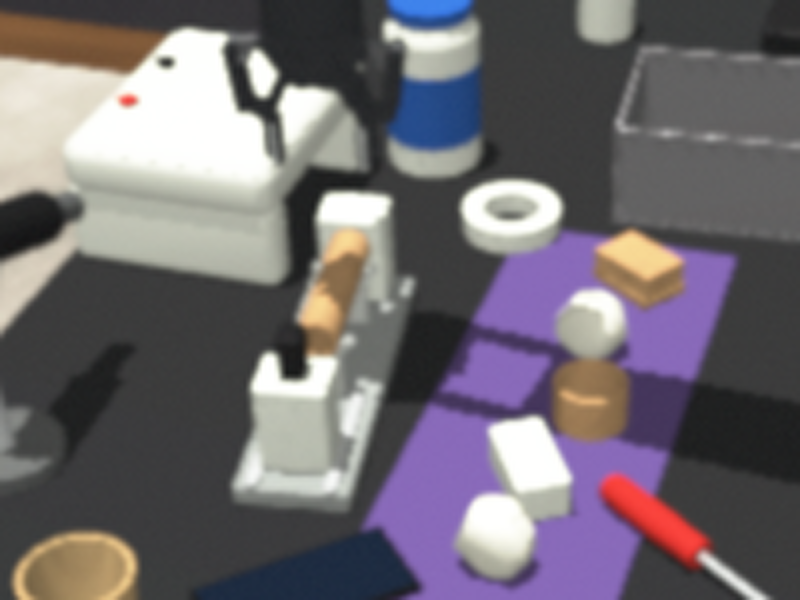

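The side view shows the tailstock backed off (290,420) and the tube still resting on the headstock cone. I'll grasp the tube, shift it and lift.

>>> jog_arm(
  commands=[-0.02,0,0.56,0,0,0,60,-0.02,0,0.56,0,0,0,60,-0.02,0,0.56,0,0,0,60,-0.01,0,0.57,0,0,0,60,0,0,0,0,0,0,10,0,0,0,0,0,0,10,0,0,0,0,0,0,10,0,0,0,0,0,0,10,0.1,0,0,0,0,0,10,0.1,0,0,0,0,0,10,0.12,0,0,0,0,0,10,0,0,0,0,0,0,10,0,0,-0.6,0,0,0,10,0,0,-0.6,0,0,0,10,0,0,-0.6,0,0,0,10,0,0,-0.6,0,0,0,10],
  newtons=40,
)

```text
t: 8.57
tool_pos: [0.6606, 0.0139, 0.2012]
tool_rot: [2.03, 2.398, -0.0]
contact_force: [0.2, -0.4, -0.2]
opening: 0.0327
grip_force: 45.3
```

```bash
python3 - <<'E'
from h import *
obs(); d=grab('side','s2.png')
cv2.imwrite('pics/s2c.png',cv2.resize(d['image'][100:240,220:400,::-1],(640,498),interpolation=cv2.INTER_CUBIC))
# bin frame from top corners
S=dict(np.load('side0.npz'));T=dict(np.load('top0.npz'))
for D in (T,S):
    w=cloud(D).reshape(-1,3); b=w[(w[:,0]>.28)&(w[:,0]<.54)&(w[:,1]<-.26)&(w[:,1]>-.49)&(w[:,2]>.092)&(w[:,2]<.107)]; rect(b,'bin')
E
```

```text
t 8.57 p [0.6606 0.0139 0.2012] yaw 1.737 F [ 0.2 -0.4 -0.2] op 0.0327 g 45.3
bin c [ 411.4 -379.3] size [190.3 174. ] ang 4.8 n 646 zmax 0.107
bin c [ 410.7 -378.9] size [189.9 184.9] ang 4.6 n 296 zmax 0.107
```

View pics/s2c.png

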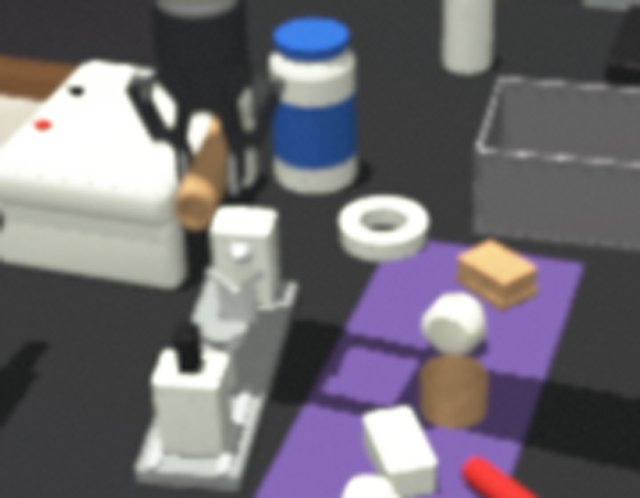

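The tube hangs freely in the gripper at (205,170). Next it goes to the bin.

```bash
cat >> h.py <<'E'
BINC=np.array([.411,-.379,0]); BY=.082
def binp(x,y,z): return BINC+[np.cos(BY)*x-np.sin(BY)*y,np.sin(BY)*x+np.cos(BY)*y,z]
E
python3 - <<'E'
from h import *
Y=np.pi/2+BY
plan([(binp(.03,0,.2),Y,10,10),(binp(.03,0,.2),Y,10,1),(binp(.03,0,.045),Y,10,4),(binp(.03,0,.045),Y,10,1),(binp(.03,0,.045),Y,45,2)])
E
```

```text
18
-0.58, -0.47, 0.01, 0.01, 0, 0.08, 10, -0.58, -0.47, 0.01, 0.01, 0, 0.08, 10, -0.59, -0.46, 0.01, 0.01, 0, 0.08, 10, -0.59, -0.46, 0.01, 0.01, 0, 0.09, 10, -0.6, -0.45, 0.01, 0.01, 0, 0.08, 10, -0.6, -0.45, 0.01, 0.01, 0, 0.09, 10, -0.6, -0.45, 0.02, 0.01, 0.01, 0.08, 10, -0.61, -0.44, 0.01, 0.01, 0, 0.09, 10, -0.61, -0.43, 0.02, 0.01, 0.01, 0.08, 10, -0.61, -0.43, 0.01, 0, 0, 0.09, 10, 0, 0, 0, 0, 0, 0, 10, 0, 0, 0.65, 0, 0, 0, 10, 0, 0, 0.65, 0, 0, 0, 10, 0, 0, 0.64, 0, 0, 0, 10, 0, 0, 0.65, 0, 0, 0, 10, 0, 0, 0, 0, 0, 0, 10, 0, 0, 0, 0, 0, 0, 45, 0, 0, 0, 0, 0, 0, 45
```

>>> jog_arm(
  commands=[-0.58,-0.47,0.01,0,0,0.08,10,-0.58,-0.47,0.01,0,0,0.08,10,-0.59,-0.46,0.01,0,0,0.08,10,-0.59,-0.46,0.01,0,0,0.09,10,-0.6,-0.45,0.01,0,0,0.08,10,-0.6,-0.45,0.01,0,0,0.09,10,-0.6,-0.45,0.02,0,0,0.08,10,-0.61,-0.44,0.01,0,0,0.09,10,-0.61,-0.43,0.02,0,0,0.08,10,-0.61,-0.43,0.01,0,0,0.09,10,0,0,0,0,0,0,10,0,0,0,0,0,0,10],
)

```text
t: 10.12
tool_pos: [0.4382, -0.3757, 0.1926]
tool_rot: [-2.129, -2.31, -0.001]
contact_force: [-0.5, 0.0, -0.6]
opening: 0.0328
grip_force: 45.3
```

```bash
python3 - <<'E'
from h import *
obs(); w=cloud(grab('side'))
q=w.reshape(-1,3);q=q[(q[:,2]>.185)&(q[:,2]<.245)&(abs(q[:,0]-.44)<.12)&(abs(q[:,1]+.377)<.12)];rect(q,'held')
Y=np.pi/2+BY
plan([(binp(.03,0,.045),Y,10,4)])
E
```

```text
t 10.12 p [ 0.4382 -0.3757  0.1926] yaw 1.652 F [-0.5  0.  -0.6] op 0.0328 g 45.3
held c [ 444.3 -371.3] size [ 81.  139.2] ang 34.1 n 324 zmax 0.245
4
-0.01, 0.01, 0.62, 0, 0, 0, 10, -0.01, 0.01, 0.61, 0, 0, 0, 10, 0, 0.01, 0.62, 0, 0, 0, 10, -0.01, 0.01, 0.61, 0, 0, 0.01, 10
```

>>> jog_arm(
  commands=[0,0,0.62,0,0,0,10,0,0,0.61,0,0,0,10,0,0,0.62,0,0,0,10,0,0,0.61,0,0,0,10,0,0,0,0,0,0,10,0,0,0,0,0,0,45,0,0,0,0,0,0,45,0,0,-0.6,0,0,0,45,0,0,-0.8,0,0,0,45,0,0,-0.8,0,0,0,80,0.8,0,-0.2,0,0,0,80,0.8,0,0,0,0,0,80],
)

```text
t: 11.68
tool_pos: [0.4317, -0.2807, 0.1938]
tool_rot: [2.125, 2.304, 0.001]
contact_force: [0.5, 0.3, -0.0]
opening: 0.0803
grip_force: 0.0
```

```bash
cat >> h.py <<'E'
def scraps(cams=('top','side')):
    A=[]
    for c in cams:
        w=cloud(grab(c)).reshape(-1,3); A.append(w[~np.isnan(w[:,0])])
    A=np.vstack(A)
    m=(A[:,0]>.36)&(A[:,0]<.54)&(A[:,1]>-.27)&(A[:,1]<.27)&(A[:,2]>.016)&(A[:,2]<.075)
    q=A[m]; g=np.zeros((560,200),np.uint8); i=((q[:,1]+.28)*1000).astype(int); j=((q[:,0]-.35)*1000).astype(int); g[i,j]=1
    g=cv2.dilate(g,np.ones((9,9))); n,l=cv2.connectedComponents(g)
    for k in range(1,n):
        s=q[l[i,j]==k]
        if len(s)>40: rect(s[s[:,2]>np.percentile(s[:,2],97)-.012],'blob')
E
python3 - <<'E'
from h import *
obs(); scraps()
w=cloud(grab('top','t2.png')).reshape(-1,3); q=w[(abs(w[:,0]-.411)<.075)&(abs(w[:,1]+.379)<.07)&(w[:,2]>.015)&(w[:,2]<.095)]; rect(q,'inbin'); print(ax(q))
E
```

```text
t 11.68 p [ 0.4317 -0.2807  0.1938] yaw 1.652 F [ 0.5  0.3 -0. ] op 0.0803 g 0.0
blob c [ 451.1 -190.3] size [49.9 71.9] ang 58.7 n 547 zmax 0.038
blob c [465.8 -82.2] size [48.8 48.1] ang 28.5 n 308 zmax 0.056
blob c [444.6  10.8] size [58.1 59.9] ang 11.5 n 235 zmax 0.046
blob c [467.9 106. ] size [42.5 83.5] ang 32.1 n 653 zmax 0.043
blob c [381.1 118.8] size [25.8 67. ] ang 54.8 n 282 zmax 0.031
blob c [467.5 192.9] size [49.2 44.4] ang 88.2 n 340 zmax 0.06
inbin c [ 467.9 -329.5] size [32.5 28.5] ang 4.3 n 90 zmax 0.046
(array([ 0.46863375, -0.32811809,  0.03690192]), array([-0.86266365,  0.48097795,  0.15643414]))
```

```bash
python3 - <<'E'
from h import *
c=np.array([.451,-.190]);Y=np.radians(148.5)
plan([([*c,.1],Y,80,10),([*c,.007],Y,80,3),([*c,.007],Y,30,4),([*c,.17],Y,30,3)])
E
```

```text
20
0.15, 0.05, 0.15, 0, 0, -0.94, 80, 0.14, 0.06, 0.15, 0, 0, -0.94, 80, 0.13, 0.07, 0.15, 0, 0, -0.94, 80, 0.13, 0.08, 0.15, 0, 0.01, -0.94, 80, 0.12, 0.1, 0.15, 0, 0, -0.93, 80, 0.11, 0.11, 0.15, 0, 0.01, -0.94, 80, 0.1, 0.11, 0.16, 0, 0, -0.93, 80, 0.09, 0.12, 0.15, 0, 0.01, -0.94, 80, 0.07, 0.13, 0.16, 0, 0, -0.93, 80, 0.06, 0.14, 0.15, 0.01, 0.01, -0.94, 80, 0, 0, 0.52, 0, 0, 0, 80, 0, 0, 0.52, 0, 0, 0, 80, 0, 0, 0.51, 0, 0, 0, 80, 0, 0, 0, 0, 0, 0, 30, 0, 0, 0, 0, 0, 0, 30, 0, 0, 0, 0, 0, 0, 30, 0, 0, 0, 0, 0, 0, 30, 0, 0, -0.91, 0, 0, 0, 30, 0, 0, -0.9, 0, 0, 0, 30, 0, 0, -0.91, 0, 0, 0, 30
```

>>> jog_arm(
  commands=[0.15,0.05,0.15,0,0,-0.94,80,0.14,0.06,0.15,0,0,-0.94,80,0.13,0.07,0.15,0,0,-0.94,80,0.13,0.08,0.15,0,0,-0.94,80,0.12,0.1,0.15,0,0,-0.93,80,0.11,0.11,0.15,0,0,-0.94,80,0.1,0.11,0.16,0,0,-0.93,80,0.09,0.12,0.15,0,0,-0.94,80,0.07,0.13,0.16,0,0,-0.93,80,0.06,0.14,0.15,0,0,-0.94,80,0,0,0.52,0,0,0,80,0,0,0.52,0,0,0,80,0,0,0.51,0,0,0,80,0,0,0,0,0,0,30,0,0,0,0,0,0,30,0,0,0,0,0,0,30,0,0,0,0,0,0,30,0,0,-0.9,0,0,0,30,0,0,-0.9,0,0,0,30,0,0,-0.9,0,0,0,30],
  newtons=40,
)

```text
t: 14.32
tool_pos: [0.4502, -0.1911, 0.1691]
tool_rot: [0.855, 3.022, -0.0]
contact_force: [0.9, -1.4, -0.2]
opening: 0.0451
grip_force: 40.2
```

```bash
cat > b.py <<'E'
from h import *
import sys
obs()
x,y,zt,n=map(float,sys.argv[1:5]); n=int(n)
Y=np.pi/2+BY if len(sys.argv)<6 else float(sys.argv[5])
plan([(binp(x,y,.19),Y,30,n),(binp(x,y,zt),Y,30,3)])
E
python3 b.py -.04 .03 .09 11
```

```text
t 14.32 p [ 0.4502 -0.1911  0.1691] yaw 2.59 F [ 0.9 -1.4 -0.2] op 0.0451 g 40.2
14
-0.02, -0.27, -0.03, 0, 0, 0.85, 30, -0.05, -0.27, -0.03, 0, 0, 0.85, 30, -0.07, -0.27, -0.03, 0, 0, 0.85, 30, -0.09, -0.26, -0.03, 0, 0, 0.85, 30, -0.11, -0.25, -0.03, 0, 0, 0.85, 30, -0.13, -0.24, -0.03, 0, 0, 0.85, 30, -0.15, -0.23, -0.03, 0, 0, 0.85, 30, -0.17, -0.21, -0.03, 0, 0, 0.86, 30, -0.19, -0.2, -0.04, 0, 0, 0.85, 30, -0.21, -0.18, -0.03, 0, 0, 0.86, 30, -0.22, -0.15, -0.04, 0.01, 0, 0.85, 30, 0, 0, 0.56, 0, 0, 0, 30, 0, 0, 0.55, 0, 0, 0, 30, 0, 0, 0.56, 0, 0, 0, 30
```

>>> jog_arm(
  commands=[-0.02,-0.27,-0.03,0,0,0.85,30,-0.05,-0.27,-0.03,0,0,0.85,30,-0.07,-0.27,-0.03,0,0,0.85,30,-0.09,-0.26,-0.03,0,0,0.85,30,-0.11,-0.25,-0.03,0,0,0.85,30,-0.13,-0.24,-0.03,0,0,0.85,30,-0.15,-0.23,-0.03,0,0,0.85,30,-0.17,-0.21,-0.03,0,0,0.86,30,-0.19,-0.2,-0.04,0,0,0.85,30,-0.21,-0.18,-0.03,0,0,0.86,30,-0.22,-0.15,-0.04,0,0,0.85,30,0,0,0.5,0,0,0,30,0,0,0.5,0,0,0,30,0,0,0.4,0,0,0,30,0,0,0,0,0,0,70,0,0,0,0,0,0,80,0,0,-0.7,0,0,0,80,0.5,0,-0.6,0,0,0,80,0.8,0,0,0,0,0,80,0.8,0,0,0,0,0,80],
)

```text
t: 16.82
tool_pos: [0.3595, -0.2266, 0.1851]
tool_rot: [2.126, 2.306, 0.0]
contact_force: [-0.0, 0.5, -0.3]
opening: 0.0801
grip_force: 0.0
```

```bash
cat > g.py <<'E'
from h import *
import sys
obs(); scraps()
x,y,zg,n=map(float,sys.argv[1:5]); n=int(n); Y=float(sys.argv[5])
plan([([x,y,.12],Y,82,n),([x,y,zg],Y,82,3),([x,y,zg],Y,30,4),([x,y,.19],Y,30,3)])
E
python3 g.py .466 -.082 .01 5 1.653
```

```text
t 16.82 p [ 0.3595 -0.2266  0.1851] yaw 1.652 F [-0.   0.5 -0.3] op 0.0801 g 0.0
blob c [465.1 -84.6] size [46.8 46.2] ang 12.3 n 285 zmax 0.058
blob c [444.6  10.2] size [58.4 62.4] ang 9.1 n 237 zmax 0.046
blob c [467.9 106.2] size [42.1 83.6] ang 32.0 n 649 zmax 0.042
blob c [380.5 119. ] size [27.7 67.8] ang 49.7 n 282 zmax 0.032
blob c [468.9 194.5] size [48.2 45.8] ang 67.0 n 346 zmax 0.056
15
0.44, 0.39, 0.21, 0.01, 0, 0.01, 82, 0.44, 0.4, 0.21, 0, 0, 0.01, 82, 0.45, 0.39, 0.22, 0.01, 0.01, 0, 82, 0.44, 0.4, 0.21, 0, 0, 0.01, 82, 0.45, 0.39, 0.22, 0.01, 0.01, 0, 82, 0, 0, 0.61, 0, 0, 0, 82, 0, 0, 0.61, 0, 0, 0, 82, 0, 0, 0.61, 0, 0, 0, 82, 0, 0, 0, 0, 0, 0, 30, 0, 0, 0, 0, 0, 0, 30, 0, 0, 0, 0, 0, 0, 30, 0, 0, 0, 0, 0, 0, 30, 0, 0, -1, 0, 0, 0, 30, 0, 0, -1, 0, 0, 0, 30, 0, 0, -1, 0, 0, 0, 30
```

>>> jog_arm(
  commands=[0.44,0.39,0.21,0,0,0,84,0.44,0.4,0.21,0,0,0,84,0.45,0.39,0.22,0,0,0,84,0.44,0.4,0.21,0,0,0,84,0.44,0.39,0.22,0,0,0,84,0,0,0,0,0,0,84,0,0,0.6,0,0,0,84,0,0,0.6,0,0,0,84,0,0,0.6,0,0,0,84,0,0,0,0,0,0,30,0,0,0,0,0,0,30,0,0,0,0,0,0,30,0,0,0,0,0,0,30,0,0,-1,0,0,0,30,0,0,-1,0,0,0,30,0,0,-1,0,0,0,30],
)

```text
t: 18.92
tool_pos: [0.4656, -0.0849, 0.1924]
tool_rot: [2.128, 2.31, 0.001]
contact_force: [1.1, -0.1, 0.1]
opening: 0.0577
grip_force: 43.1
```

```bash
python3 b.py .03 .03 .105 7
```

```text
t 18.93 p [ 0.4656 -0.0849  0.1924] yaw 1.653 F [ 1.1 -0.1  0.1] op 0.0577 g 43.1
10
-0.62, -0.12, 0.01, 0, 0, 0, 30, -0.62, -0.11, 0.01, 0, 0, 0, 30, -0.61, -0.12, 0, 0, 0, 0, 30, -0.62, -0.11, 0.01, 0, 0, 0, 30, -0.61, -0.12, 0, 0, 0, 0, 30, -0.62, -0.11, 0.01, 0.01, 0, 0, 30, -0.61, -0.12, 0, 0, 0.01, 0, 30, 0, 0, 0.47, 0, 0, 0, 30, 0, 0, 0.47, 0, 0, 0, 30, 0, 0, 0.48, 0, 0, 0, 30
```

>>> jog_arm(
  commands=[-0.62,-0.12,0.01,0,0,0,30,-0.62,-0.11,0.01,0,0,0,30,-0.61,-0.12,0,0,0,0,30,-0.62,-0.11,0.01,0,0,0,30,-0.61,-0.12,0,0,0,0,30,-0.62,-0.11,0.01,0,0,0,30,-0.61,-0.12,0,0,0,0,30,0,0,0.47,0,0,0,30,0,0,0.47,0,0,0,30,0,0,0.48,0,0,0,30,0,0,0,0,0,0,84,0,0,0,0,0,0,84,0,0,-0.8,0,0,0,84,0.5,0,-0.6,0,0,0,84,0.8,0,0,0,0,0,84,0.8,0,0,0,0,0,84,0.8,0,0,0,0,0,84,0.8,0,0,0,0,0,84],
)

```text
t: 21.18
tool_pos: [0.421, -0.1244, 0.1889]
tool_rot: [2.126, 2.307, 0.002]
contact_force: [1.1, 0.2, -0.8]
opening: 0.0844
grip_force: 0.0
```

```bash
python3 g.py .443 .011 .008 4 1.653; python3 - <<'E'
from h import *
d=grab('top','t3.png'); cv2.imwrite('pics/t3c.png',cv2.resize(d['image'][100:300,200:560,::-1],(800,444),interpolation=cv2.INTER_CUBIC))
E
```

```text
t 21.18 p [ 0.421  -0.1244  0.1889] yaw 1.653 F [ 1.1  0.2 -0.8] op 0.0844 g 0.0
blob c [444.4  10.3] size [60.6 60.9] ang 66.5 n 230 zmax 0.046
blob c [467.8 106.4] size [42.5 87. ] ang 32.6 n 652 zmax 0.043
blob c [382.3 119.3] size [27.4 68.4] ang 54.8 n 278 zmax 0.032
blob c [470.3 193.5] size [46.5 47.1] ang 59.1 n 340 zmax 0.056
OVER [ 0.    0.   -1.01] [0. 0. 0.]
OVER [ 0.    0.   -1.01] [0. 0. 0.]
OVER [ 0.    0.   -1.02] [0. 0. 0.]
14
0.55, 0.14, 0.29, 0.01, 0, 0.01, 82, 0.55, 0.14, 0.28, 0.01, 0, 0.01, 82, 0.54, 0.14, 0.29, 0.01, 0.01, 0.01, 82, 0.55, 0.14, 0.28, 0.01, 0, 0.02, 82, 0, 0, 0.62, 0, 0, 0, 82, 0, 0, 0.62, 0, 0, 0, 82, 0, 0, 0.63, 0, 0, 0, 82, 0, 0, 0, 0, 0, 0, 30, 0, 0, 0, 0, 0, 0, 30, 0, 0, 0, 0, 0, 0, 30, 0, 0, 0, 0, 0, 0, 30, 0, 0, -1.01, 0, 0, 0, 30, 0, 0, -1.01, 0, 0, 0, 30, 0, 0, -1.02, 0, 0, 0, 30
```

View pics/t3c.png

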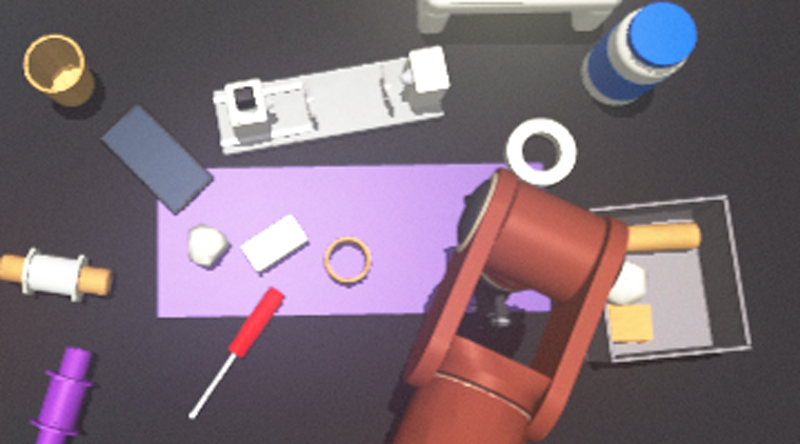

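The tube (665,238), ball (628,283) and card (630,323) are in the bin; the ring (347,260), foam (275,243) and second ball (207,245) remain. I'll take the ring next.

>>> jog_arm(
  commands=[0.55,0.15,0.29,0,0,0,84,0.55,0.15,0.28,0,0,0,84,0.54,0.14,0.29,0,0,0,84,0.55,0.14,0.28,0,0,0,84,0,0,0,0,0,0,84,0,0,0.62,0,0,0,84,0,0,0.62,0,0,0,84,0,0,0.62,0,0,0,84,0,0,0,0,0,0,30,0,0,0,0,0,0,30,0,0,0,0,0,0,30,0,0,0,0,0,0,30,0,0,-1,0,0,0,30,0,0,-1,0,0,0,30,0,0,-1,0,0,0,30],
)

```text
t: 23.2
tool_pos: [0.444, 0.0085, 0.1888]
tool_rot: [2.127, 2.31, 0.001]
contact_force: [0.1, -0.4, -0.6]
opening: 0.0588
grip_force: 43.3
```

```bash
python3 b.py .0 -.045 .105 9
```

```text
t 23.2 p [0.444  0.0085 0.1888] yaw 1.653 F [ 0.1 -0.4 -0.6] op 0.0588 g 43.3
12
-0.79, -0.12, 0, 0, 0, 0, 30, -0.79, -0.12, 0, 0, 0, 0, 30, -0.79, -0.12, 0, 0, 0, 0, 30, -0.8, -0.12, 0, 0, 0, 0, 30, -0.79, -0.12, 0, 0, 0, 0, 30, -0.8, -0.12, 0, 0, 0, 0, 30, -0.79, -0.12, -0.01, 0, 0, 0, 30, -0.8, -0.12, 0, 0.01, 0, 0, 30, -0.79, -0.12, -0.01, 0, 0, 0, 30, 0, 0, 0.47, 0, 0, 0, 30, 0, 0, 0.47, 0, 0, 0, 30, 0, 0, 0.48, 0, 0, 0, 30
```

>>> jog_arm(
  commands=[-0.79,-0.12,0,0,0,0,30,-0.79,-0.12,0,0,0,0,30,-0.79,-0.12,0,0,0,0,30,-0.8,-0.12,0,0,0,0,30,-0.79,-0.12,0,0,0,0,30,-0.8,-0.12,0,0,0,0,30,-0.79,-0.12,0,0,0,0,30,-0.8,-0.12,0,0,0,0,30,-0.79,-0.12,0,0,0,0,30,0,0,0.47,0,0,0,30,0,0,0.47,0,0,0,30,0,0,0.48,0,0,0,30,0,0,0,0,0,0,84,0,0,0,0,0,0,84,0,0,-0.8,0,0,0,84,0.5,0,-0.6,0,0,0,84,0.8,0,0,0,0,0,84,0.8,0,0,0,0,0,84,0.8,0,0,0,0,0,84,0.8,0,0,0,0,0,84],
)

```text
t: 25.7
tool_pos: [0.3971, -0.2018, 0.1877]
tool_rot: [2.126, 2.307, 0.001]
contact_force: [0.2, 0.1, 0.5]
opening: 0.0841
grip_force: 0.0
```

```bash
python3 g.py .468 .106 .008 6 2.135
```

```text
t 25.7 p [ 0.3971 -0.2018  0.1877] yaw 1.653 F [0.2 0.1 0.5] op 0.0841 g 0.0
blob c [468.1 105.8] size [43.4 83.1] ang 33.1 n 653 zmax 0.044
blob c [382.4 118.7] size [25.5 67.7] ang 55.1 n 278 zmax 0.033
blob c [467.9 194.9] size [49.  45.5] ang 75.2 n 350 zmax 0.056
OVER [ 0.    0.   -1.01] [0. 0. 0.]
OVER [ 0.    0.   -1.01] [0. 0. 0.]
OVER [ 0.    0.   -1.02] [0. 0. 0.]
16
0.83, 0.27, 0.19, 0, 0, -0.8, 82, 0.81, 0.33, 0.19, 0.01, 0.01, -0.8, 82, 0.78, 0.4, 0.18, 0, 0, -0.8, 82, 0.74, 0.46, 0.19, 0.01, 0.01, -0.79, 82, 0.7, 0.52, 0.19, 0, 0, -0.8, 82, 0.66, 0.56, 0.18, 0.01, 0.01, -0.79, 82, 0, 0, 0.62, 0, 0, 0, 82, 0, 0, 0.62, 0, 0, 0, 82, 0, 0, 0.63, 0, 0, 0, 82, 0, 0, 0, 0, 0, 0, 30, 0, 0, 0, 0, 0, 0, 30, 0, 0, 0, 0, 0, 0, 30, 0, 0, 0, 0, 0, 0, 30, 0, 0, -1.01, 0, 0, 0, 30, 0, 0, -1.01, 0, 0, 0, 30, 0, 0, -1.02, 0, 0, 0, 30
```

>>> jog_arm(
  commands=[0.83,0.27,0.19,0,0,-0.8,82,0.81,0.33,0.19,0,0,-0.8,82,0.78,0.4,0.18,0,0,-0.8,82,0.74,0.46,0.19,0,0,-0.8,82,0.7,0.52,0.19,0,0,-0.8,82,0.66,0.56,0.18,0,0,-0.8,82,0,0,0,0,0,0,82,0,0,0.62,0,0,0,82,0,0,0.62,0,0,0,82,0,0,0.62,0,0,0,82,0,0,0,0,0,0,30,0,0,0,0,0,0,30,0,0,0,0,0,0,30,0,0,0,0,0,0,30,0,0,-1,0,0,0,30,0,0,-1,0,0,0,30,0,0,-1,0,0,0,30],
)

```text
t: 27.92
tool_pos: [0.468, 0.1031, 0.1889]
tool_rot: [1.518, 2.75, 0.001]
contact_force: [0.3, 0.1, -0.1]
opening: 0.0415
grip_force: 42.1
```

```bash
python3 b.py -.035 -.03 .105 11
```

```text
t 27.93 p [0.468  0.1031 0.1889] yaw 2.133 F [ 0.3  0.1 -0.1] op 0.0415 g 42.1
14
-0.59, -0.53, 0, 0, 0, 0.44, 30, -0.61, -0.5, 0, 0, 0, 0.44, 30, -0.63, -0.48, 0, 0, 0, 0.44, 30, -0.65, -0.45, 0, 0, 0, 0.44, 30, -0.67, -0.42, 0, 0, 0, 0.43, 30, -0.69, -0.39, 0, 0, 0, 0.44, 30, -0.71, -0.36, 0, 0, 0, 0.43, 30, -0.72, -0.33, -0.01, 0, 0, 0.44, 30, -0.73, -0.3, 0, 0, 0, 0.43, 30, -0.75, -0.26, -0.01, 0.01, 0, 0.44, 30, -0.76, -0.23, 0, 0, 0, 0.43, 30, 0, 0, 0.47, 0, 0, 0, 30, 0, 0, 0.47, 0, 0, 0, 30, 0, 0, 0.48, 0, 0, 0, 30
```

>>> jog_arm(
  commands=[-0.59,-0.53,0,0,0,0.44,30,-0.61,-0.5,0,0,0,0.44,30,-0.63,-0.48,0,0,0,0.44,30,-0.65,-0.45,0,0,0,0.44,30,-0.67,-0.42,0,0,0,0.43,30,-0.69,-0.39,0,0,0,0.44,30,-0.71,-0.36,0,0,0,0.43,30,-0.72,-0.33,0,0,0,0.44,30,-0.73,-0.3,0,0,0,0.43,30,-0.75,-0.26,0,0,0,0.44,30,-0.76,-0.23,0,0,0,0.43,30,0,0,0.47,0,0,0,30,0,0,0.47,0,0,0,30,0,0,0.48,0,0,0,30,0,0,0,0,0,0,70,0,0,0,0,0,0,84,0,0,-0.8,0,0,0,84,0.5,0,-0.6,0,0,0,84,0.8,0.2,0,0,0,0,84,0.8,0.2,0,0,0,0,84],
)

```text
t: 30.42
tool_pos: [0.3934, -0.2843, 0.1886]
tool_rot: [2.126, 2.305, 0.0]
contact_force: [0.8, -0.4, 0.6]
opening: 0.0837
grip_force: 0.0
```

```bash
python3 g.py .469 .1945 .01 9 1.653
```

```text
t 30.43 p [ 0.3934 -0.2843  0.1886] yaw 1.652 F [ 0.8 -0.4  0.6] op 0.0837 g 0.0
blob c [380.8 119.7] size [26.2 66.6] ang 51.8 n 274 zmax 0.033
blob c [469.8 190.2] size [46.  49.7] ang 19.0 n 340 zmax 0.057
19
0.87, 0.21, 0.12, 0, 0, 0, 82, 0.87, 0.22, 0.12, 0, 0, 0, 82, 0.87, 0.21, 0.13, 0, 0, 0.01, 82, 0.87, 0.21, 0.12, 0.01, 0, 0, 82, 0.86, 0.22, 0.12, 0, 0, 0.01, 82, 0.87, 0.21, 0.13, 0.01, 0.01, 0, 82, 0.86, 0.21, 0.13, 0, 0, 0.01, 82, 0.87, 0.22, 0.12, 0.01, 0.01, 0, 82, 0.86, 0.21, 0.13, 0, 0, 0.01, 82, 0, 0, 0.61, 0, 0, 0, 82, 0, 0, 0.61, 0, 0, 0, 82, 0, 0, 0.61, 0, 0, 0, 82, 0, 0, 0, 0, 0, 0, 30, 0, 0, 0, 0, 0, 0, 30, 0, 0, 0, 0, 0, 0, 30, 0, 0, 0, 0, 0, 0, 30, 0, 0, -1, 0, 0, 0, 30, 0, 0, -1, 0, 0, 0, 30, 0, 0, -1, 0, 0, 0, 30
```

>>> jog_arm(
  commands=[0.87,0.21,0.12,0,0,0,84,0.87,0.22,0.12,0,0,0,84,0.87,0.21,0.13,0,0,0,84,0.87,0.21,0.12,0,0,0,84,0.86,0.22,0.12,0,0,0,84,0.87,0.21,0.13,0,0,0,84,0.86,0.21,0.13,0,0,0,84,0.85,0.21,0.12,0,0,0,84,0.83,0.21,0.13,0,0,0,84,0,0,0,0,0,0,84,0,0,0.61,0,0,0,84,0,0,0.61,0,0,0,84,0,0,0.6,0,0,0,84,0,0,0,0,0,0,30,0,0,0,0,0,0,30,0,0,0,0,0,0,30,0,0,0,0,0,0,30,0,0,-1,0,0,0,30,0,0,-1,0,0,0,30,0,0,-1,0,0,0,30],
)

```text
t: 33.02
tool_pos: [0.4683, 0.1884, 0.1912]
tool_rot: [2.128, 2.31, 0.002]
contact_force: [0.9, 0.0, -1.2]
opening: 0.0554
grip_force: 40.2
```

```bash
python3 b.py .01 .02 .105 13
```

```text
t 33.02 p [0.4683 0.1884 0.1912] yaw 1.653 F [ 0.9  0.  -1.2] op 0.0554 g 40.2
16
-0.69, -0.12, 0, 0, 0, 0, 30, -0.69, -0.12, 0, 0, 0, 0, 30, -0.69, -0.12, 0, 0, 0, 0, 30, -0.69, -0.12, 0, 0, 0, 0, 30, -0.69, -0.12, 0, 0, 0, 0, 30, -0.7, -0.12, 0, 0, 0, 0, 30, -0.69, -0.12, 0, 0, 0, 0, 30, -0.7, -0.12, 0, 0, 0, 0, 30, -0.69, -0.12, 0, 0, 0, 0, 30, -0.7, -0.12, 0, 0, 0, 0, 30, -0.69, -0.12, 0.01, 0, 0, 0, 30, -0.7, -0.12, 0, 0.01, 0, 0, 30, -0.69, -0.12, 0.01, 0, 0, 0, 30, 0, 0, 0.47, 0, 0, 0, 30, 0, 0, 0.47, 0, 0, 0, 30, 0, 0, 0.47, 0, 0, 0, 30
```

>>> jog_arm(
  commands=[-0.69,-0.12,0,0,0,0,30,-0.69,-0.12,0,0,0,0,30,-0.69,-0.12,0,0,0,0,30,-0.69,-0.12,0,0,0,0,30,-0.69,-0.12,0,0,0,0,30,-0.7,-0.12,0,0,0,0,30,-0.69,-0.12,0,0,0,0,30,-0.7,-0.12,0,0,0,0,30,-0.69,-0.12,0,0,0,0,30,-0.7,-0.12,0,0,0,0,30,-0.69,-0.12,0,0,0,0,30,-0.7,-0.12,0,0,0,0,30,-0.69,-0.12,0,0,0,0,30,0,0,0.47,0,0,0,30,0,0,0.47,0,0,0,30,0,0,0.2,0,0,0,30,0,0,0,0,0,0,84,0,0,0,0,0,0,84,0,0,-0.8,0,0,0,84,0.5,0,-0.6,0,0,0,84],
)

```text
t: 35.52
tool_pos: [0.4178, -0.3296, 0.208]
tool_rot: [2.127, 2.306, -0.001]
contact_force: [1.0, 0.3, -0.6]
opening: 0.084
grip_force: 0.0
```

>>> jog_arm(
  commands=[0.8,0,0,0,0,0,84,0.9,0,0,0,0,0,84,0.9,0,0,0,0,0,84,0.9,0,0,0,0,0,84,0.9,0,0,0,0,0,84,0.9,0,0,0,0,0,84,0.9,0,0,0,0,0,84,0.9,0,0,0,0,0,84],
)

```text
t: 36.52
tool_pos: [0.3824, 0.0982, 0.2064]
tool_rot: [2.126, 2.308, 0.005]
contact_force: [-0.1, 0.7, 0.0]
opening: 0.0839
grip_force: 0.0
```

```bash
python3 - <<'E'
from h import *
obs(); scraps()
d=grab('top','t4.png'); cv2.imwrite('pics/t4c.png',cv2.resize(d['image'][100:300,140:560,::-1],(800,381),interpolation=cv2.INTER_CUBIC))
w=cloud(d); q=w.reshape(-1,3); q=q[(abs(q[:,0]-.411)<.07)&(abs(q[:,1]+.379)<.06)]; print('bin heights',np.nanmax(q[:,2]))
A=np.vstack([w.reshape(-1,3),cloud(grab('side')).reshape(-1,3)]);A=A[~np.isnan(A[:,0])]
q=A[(abs(A[:,0]-.431)<.06)&(abs(A[:,1]-.388)<.09)&(A[:,2]>.022)&(A[:,2]<.08)]; rect(q,'reel'); rect(q[q[:,2]>.038],'reelhi')
m,v=ax(q);print(m,v)
E
```

```text
t 36.52 p [0.3824 0.0982 0.2064] yaw 1.653 F [-0.1  0.7  0. ] op 0.0839 g 0.0
blob c [383.3 118.9] size [25.9 65.8] ang 54.4 n 116 zmax 0.028
bin heights 0.0954418069563896
reel c [431.5 390. ] size [143.5  61.4] ang 80.1 n 1624 zmax 0.064
reelhi c [431.2 390.2] size [143.6  59.9] ang 80.8 n 1377 zmax 0.064
[0.42925796 0.39351853 0.04591796] [-0.16560899 -0.98593443  0.02251585]
```

View pics/t4c.png

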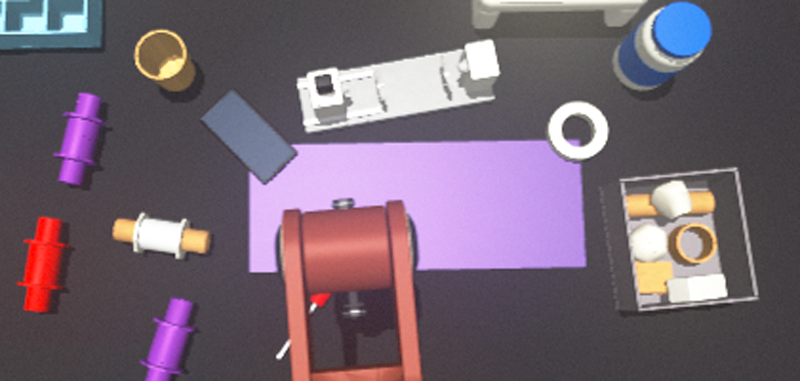

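All six pieces of rubbish are in the bin (620–750, 170–310) and the mat is clear. The reel is at (160,235), so I'll pick it up next.

```bash
python3 - <<'E'
from h import *
c=[.4313,.3898];Y=1.402
plan([([*c,.15],Y,84,7),([*c,.15],Y,84,1),([*c,.011],Y,84,4),([*c,.011],Y,30,4),([*c,.19],Y,30,4)])
E
```

```text
20
0.68, 0.17, 0.13, 0, 0, 0.36, 84, 0.69, 0.15, 0.13, 0, 0, 0.36, 84, 0.7, 0.13, 0.13, 0.01, 0, 0.36, 84, 0.7, 0.1, 0.13, 0, 0, 0.36, 84, 0.7, 0.07, 0.14, 0.01, 0, 0.37, 84, 0.71, 0.05, 0.13, 0, 0, 0.36, 84, 0.7, 0.03, 0.14, 0.01, 0, 0.37, 84, 0, 0, 0, 0, 0, 0, 84, 0, 0, 0.58, 0, 0, 0, 84, 0, 0, 0.58, 0, 0, 0, 84, 0, 0, 0.58, 0, 0, 0, 84, 0, 0, 0.57, 0, 0, 0, 84, 0, 0, 0, 0, 0, 0, 30, 0, 0, 0, 0, 0, 0, 30, 0, 0, 0, 0, 0, 0, 30, 0, 0, 0, 0, 0, 0, 30, 0, 0, -0.74, 0, 0, 0, 30, 0, 0, -0.75, 0, 0, 0, 30, 0, 0, -0.74, 0, 0, 0, 30, 0, 0, -0.75, 0, 0, 0, 30
```

>>> jog_arm(
  commands=[0.68,0.17,0.13,0,0,0.36,84,0.69,0.15,0.13,0,0,0.36,84,0.7,0.13,0.13,0,0,0.36,84,0.7,0.1,0.13,0,0,0.36,84,0.7,0.07,0.14,0,0,0.37,84,0.7,0.05,0.13,0,0,0.36,84,0.69,0.03,0.14,0,0,0.36,84,0,0,0,0,0,0,84,0,0,0.58,0,0,0,84,0,0,0.58,0,0,0,84,0,0,0.58,0,0,0,84,0,0,0.57,0,0,0,84,0,0,0,0,0,0,30,0,0,0,0,0,0,30,0,0,0,0,0,0,30,0,0,0,0,0,0,30],
  newtons=60,
)

```text
t: 38.72
tool_pos: [0.4336, 0.3879, 0.0122]
tool_rot: [2.402, 2.023, 0.006]
contact_force: [0.4, -2.8, 4.6]
opening: 0.0461
grip_force: 62.2
```

>>> jog_arm(
  commands=[0,0,-0.5,0,0,0,30,0,0,-0.75,0,0,0,30,0,0,-0.75,0,0,0,30,0,0,-0.75,0,0,0,30,0,0,-0.5,0,0,0,30,0,0,0,0,0,0,30],
)

```text
t: 39.48
tool_pos: [0.4329, 0.3886, 0.2082]
tool_rot: [2.402, 2.024, 0.01]
contact_force: [0.3, 1.0, -3.0]
opening: 0.0465
grip_force: 62.8
```

```bash
cat >> h.py <<'E'
def held():
    "reel points seen in the tool frame at the grasp point"
    o=ctrl.get_obs(); r=R.from_rotvec(o['tool_rot']); A=[]
    for c in ('top','side'):
        w=cloud(grab(c)).reshape(-1,3); w=w[~np.isnan(w[:,0])]
        q=r.inv().apply(w-o['tool_pos']); m=(abs(q[:,0])<.09)&(abs(q[:,1])<.035)&(abs(q[:,2]+.019)<.035); q=q[m]; A.append(q)
        for s in (-1,1):
            e=q[(s*q[:,0]>.042)]
            if len(e)>5: print(c,s,'tube n',len(e),'end',(np.percentile(s*e[:,0],97)*s).round(4),'y',np.percentile(e[:,1],[5,50,95]).round(4),'z',np.percentile(e[:,2],[5,50,95]).round(4))
E
python3 - <<'E'
from h import *
obs(); held()
E
```

```text
t 39.48 p [0.4329 0.3886 0.2082] yaw 1.4 F [ 0.3  1.  -3. ] op 0.0465 g 62.8
top -1 tube n 186 end -0.0679 y [-0.0152 -0.0005  0.0151] z [-0.0371 -0.032  -0.0049]
side -1 tube n 24 end -0.0683 y [-0.0183 -0.0148 -0.0062] z [-0.031  -0.0251 -0.0185]
side 1 tube n 284 end 0.0715 y [-0.0179 -0.0031  0.0118] z [-0.0322 -0.0218 -0.0012]
```

```bash
python3 - <<'E'
from h import *
plan([(disp(0,.0152,.2),YW,30,11),(disp(0,.0152,.13),YW,30,3)])
E
```

```text
14
-0.5, 0.44, 0.01, 0, 0, -0.31, 30, -0.52, 0.42, 0, 0, 0, -0.31, 30, -0.53, 0.41, 0.01, 0, 0, -0.31, 30, -0.54, 0.39, 0, 0, 0, -0.3, 30, -0.55, 0.38, 0.01, 0, 0, -0.31, 30, -0.56, 0.36, 0, 0, 0, -0.3, 30, -0.57, 0.34, 0.01, 0, 0, -0.31, 30, -0.58, 0.32, 0, 0, 0, -0.3, 30, -0.6, 0.31, 0.01, -0.01, 0, -0.31, 30, -0.6, 0.28, 0, 0, 0, -0.3, 30, -0.61, 0.27, 0.01, -0.01, 0.01, -0.31, 30, 0, 0, 0.39, 0, 0, 0, 30, 0, 0, 0.39, 0, 0, 0, 30, 0, 0, 0.38, 0, 0, 0, 30
```

>>> jog_arm(
  commands=[-0.5,0.44,0,0,0,-0.31,30,-0.52,0.42,0,0,0,-0.31,30,-0.53,0.41,0,0,0,-0.31,30,-0.54,0.39,0,0,0,-0.3,30,-0.55,0.38,0,0,0,-0.31,30,-0.56,0.36,0,0,0,-0.3,30,-0.57,0.34,0,0,0,-0.31,30,-0.58,0.32,0,0,0,-0.3,30,-0.6,0.31,0,0,0,-0.31,30,-0.6,0.28,0,0,0,-0.3,30,-0.61,0.27,0,0,0,-0.31,30,0,0,0,0,0,0,30,0,0,0,0,0,0,30],
)

```text
t: 41.2
tool_pos: [0.6602, 0.0125, 0.2021]
tool_rot: [-2.027, -2.395, 0.003]
contact_force: [0.3, 0.1, -2.8]
opening: 0.0465
grip_force: 62.8
```

```bash
python3 - <<'E'
from h import *
obs(); held()
d=eyes.get_image('side'); cv2.imwrite('pics/s5.png',cv2.resize(d['image'][100:240,220:380,::-1],(640,560),interpolation=cv2.INTER_CUBIC))
w=np.vstack([cloud(grab('top')).reshape(-1,3),cloud(d).reshape(-1,3)]);w=w[~np.isnan(w[:,0])]
l=np.stack([(w-BC*[1,1,0])@XD,(w-BC*[1,1,0])@YD,w[:,2]],1)
b=lambda x,y0,y1,z0,z1:l[(abs(l[:,0])<x)&(l[:,1]>y0)&(l[:,1]<y1)&(l[:,2]>z0)&(l[:,2]<z1)]
for n,q in (('head',b(.05,-.13,-.05,.094,.11)),('tail',b(.05,.1,.2,.085,.105)),('handle',b(.05,.1,.2,.125,.15)),('cones',b(.02,-.075,-.05,.06,.09)),('base',b(.07,-.16,.2,.012,.024))): print(n,len(q),np.percentile(q,[2,50,98],0).round(4).tolist() if len(q) else ''); rect(q,n) if len(q) else 0
plan([(disp(0,.0152,.08),YW,30,4),(disp(0,.0152,.057),YW,30,3)])
E
```

```text
t 41.2 p [0.6602 0.0125 0.2021] yaw 1.737 F [ 0.3  0.1 -2.8] op 0.0465 g 62.8
top -1 tube n 112 end -0.0654 y [-0.0139 -0.0017  0.0136] z [-0.0379 -0.0342 -0.0266]
top 1 tube n 49 end 0.072 y [-0.016   0.0012  0.0133] z [-0.0363 -0.0326 -0.0074]
side 1 tube n 150 end 0.0745 y [-0.0163 -0.0007  0.013 ] z [-0.0365 -0.0214 -0.0046]
head 170 [[-0.0273, -0.113, 0.0956], [-0.0056, -0.1004, 0.0999], [0.0233, -0.0716, 0.1038]]
head c [ -0.7 -89.3] size [49.3 54. ] ang 87.1 n 170 zmax 0.105
tail 447 [[-0.0276, 0.1182, 0.0862], [-0.0075, 0.1482, 0.0975], [0.0266, 0.1658, 0.1032]]
tail c [  0.6 138.7] size [57.4 58.6] ang 1.2 n 447 zmax 0.105
handle 126 [[-0.0094, 0.1315, 0.1261], [-0.0007, 0.1456, 0.1363], [0.0094, 0.156, 0.14]]
handle c [-1.000e-01  1.442e+02] size [26.9 21.4] ang 74.3 n 126 zmax 0.143
cones 65 [[-0.0175, -0.0748, 0.0634], [-0.0001, -0.0707, 0.079], [0.0195, -0.0588, 0.0895]]
cones c [  0.7 -66.2] size [38.1 17. ] ang 1.5 n 65 zmax 0.09
base 1391 [[-0.0443, -0.1054, 0.0133], [-0.0185, 0.0988, 0.0184], [0.0429, 0.1825, 0.0235]]
base c [ 0.2 33.5] size [305.4  91.3] ang 89.7 n 1391 zmax 0.024
7
-0.01, 0, 0.52, 0, 0, 0, 30, -0.01, 0, 0.52, 0, 0, 0, 30, 0, 0, 0.52, 0, 0, 0.01, 30, -0.01, 0, 0.51, -0.01, 0, 0, 30, 0, 0, 0.13, 0, 0, 0, 30, 0, 0, 0.13, 0, 0, 0, 30, 0, 0, 0.13, 0, 0, 0, 30
```

View pics/s5.png

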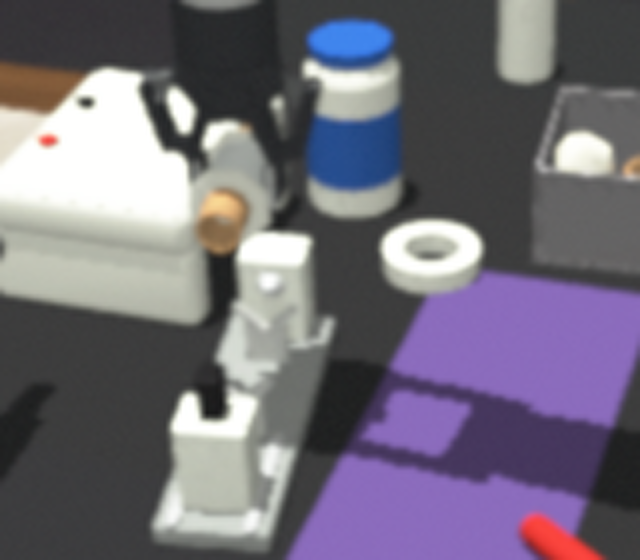

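The reel is held level above the open dispenser, with the tube end at (222,220), the headstock cone at (270,283) and the tailstock at (215,450). I'll lower it onto the rests.

>>> jog_arm(
  commands=[-0.01,0,0.5,0,0,0,30,-0.01,0,0.5,0,0,0,30,-0.01,0,0.5,0,0,0,30,0,0,0.48,0,0,0,30,0,0,0.15,0,0,0,30,0,0,0.12,0,0,0,30,0,0,0.1,0,0,0,30,0,0,0,0,0,0,30,0,0,0,0,0,0,30],
)

```text
t: 42.52
tool_pos: [0.6624, 0.0102, 0.0648]
tool_rot: [2.029, 2.397, 0.001]
contact_force: [0.5, 0.3, -3.5]
opening: 0.0463
grip_force: 62.9
```

>>> jog_arm(
  commands=[0,0,0.06,0,0,0,30,0,0,0.06,0,0,0,30,0,0,0,0,0,0,30,0,0,0,0,0,0,30],
)

```text
t: 43.02
tool_pos: [0.6619, 0.0102, 0.0571]
tool_rot: [2.029, 2.398, -0.0]
contact_force: [-2.2, -0.6, 0.8]
opening: 0.0465
grip_force: 63.0
```

>>> jog_arm(
  commands=[0,0,0,0,0,0,55,0,0,0,0,0,0,70,0,0,0,0,0,0,70,0,0,-0.5,0,0,0,70,0,0,-0.8,0,0,0,70,0,0,-0.9,0,0,0,70,0.7,0,0,0,0,0,60,0.7,0,0,0,0,0,60,0.7,0,0,0,0,0,60,0,0,0,0,0,0,60],
)

```text
t: 44.28
tool_pos: [0.6404, 0.1371, 0.1888]
tool_rot: [-2.025, -2.402, -0.001]
contact_force: [-0.7, -0.3, -0.1]
opening: 0.0595
grip_force: 0.0
```

```bash
cat >> h.py <<'E'
def state():
    obs()
    for c in ('top','side'):
        w=cloud(grab(c)).reshape(-1,3);w=w[~np.isnan(w[:,0])]
        l=np.stack([(w-BC*[1,1,0])@XD,(w-BC*[1,1,0])@YD,w[:,2]],1)
        b=lambda x,y0,y1,z0,z1:l[(abs(l[:,0])<x)&(l[:,1]>y0)&(l[:,1]<y1)&(l[:,2]>z0)&(l[:,2]<z1)]
        for n,q in (('reel',b(.035,-.03,.07,.09,.12)),('tube-',b(.025,-.068,-.025,.075,.1)),('tube+',b(.025,.06,.105,.06,.1)),('handle',b(.05,.05,.2,.125,.15))):
            if len(q)>4: print(c,n,len(q),np.percentile(q,[2,50,98],0).round(4).tolist())
E
python3 - <<'E'
from h import *
state()
d=eyes.get_image('side'); cv2.imwrite('pics/s6.png',cv2.resize(d['image'][100:240,220:380,::-1],(640,560),interpolation=cv2.INTER_CUBIC))
plan([(disp(0,.1442,.15),YW,60,2),(disp(0,.1442,.106),YW,60,3)])
E
```

```text
t 44.27 p [0.6404 0.1371 0.1888] yaw 1.741 F [-0.7 -0.3 -0.1] op 0.0595 g 0.0
top reel 381 [[-0.0217, -0.0259, 0.0904], [-0.0015, 0.016, 0.0963], [0.02, 0.0607, 0.1069]]
top tube- 137 [[-0.0164, -0.0662, 0.076], [-0.0029, -0.0407, 0.0889], [0.0158, -0.0257, 0.0967]]
top tube+ 23 [[-0.0217, 0.0602, 0.0693], [-0.0098, 0.0619, 0.0879], [0.0137, 0.0642, 0.0953]]
side reel 172 [[-0.0226, -0.0187, 0.0901], [-0.004, 0.0234, 0.0956], [0.0216, 0.0636, 0.1053]]
side tube- 17 [[-0.0162, -0.0677, 0.0784], [-0.0093, -0.0492, 0.0861], [-0.0, -0.0418, 0.0924]]
side tube+ 71 [[-0.0195, 0.0607, 0.0604], [-0.0068, 0.0707, 0.0864], [0.0071, 0.087, 0.0935]]
side handle 55 [[-0.01, 0.1322, 0.1254], [-0.001, 0.1507, 0.1347], [0.0095, 0.1587, 0.1395]]
5
0.04, -0.01, 0.32, 0, 0, 0, 60, 0.04, 0, 0.33, 0, 0, 0, 60, 0, 0, 0.24, 0, 0, 0, 60, 0, 0, 0.24, 0, 0, 0, 60, 0, 0, 0.25, 0, 0, 0, 60
```

View pics/s6.png

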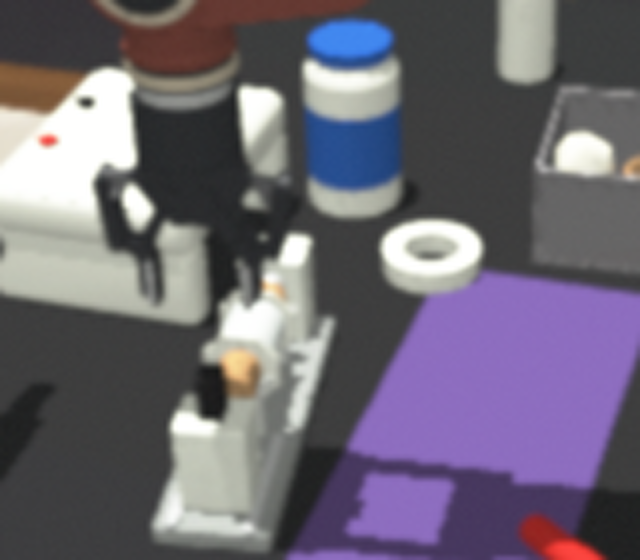

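The reel lies in the rests, with film at (250,330) and tube end at (240,370) facing the tailstock cone. Next I'll grip the handle and push it home.

>>> jog_arm(
  commands=[0.04,0,0.5,0,0,0,60,0.04,0,0.5,0,0,0,60,0,0,0.37,0,0,0,60,0,0,0,0,0,0,5,0,0,0,0,0,0,5,0,0,0,0,0,0,5,0,0,0,0,0,0,5,-0.1,0,0,0,0,0,5,-0.1,0,0,0,0,0,5,-0.1,0,0,0,0,0,5,-0.1,0,0,0,0,0,5,-0.1,0,0,0,0,0,5,-0.1,0,0,0,0,0,5,-0.1,0,0,0,0,0,5,-0.1,0,0,0,0,0,5],
  newtons=40,
)

```text
t: 46.3
tool_pos: [0.6474, 0.0935, 0.1081]
tool_rot: [-2.027, -2.396, -0.002]
contact_force: [-6.3, 4.8, 2.9]
opening: 0.0192
grip_force: 42.0
```

```bash
python3 - <<'E'
from h import *
obs(); print('y_d',(ctrl.get_obs()['tool_pos']-BC)@YD); plan([(disp(0,.0935,.106),YW,5,2)])
E
```

```text
t 46.3 p [0.6474 0.0935 0.1081] yaw 1.737 F [-6.3  4.8  2.9] op 0.0192 g 42.0
y_d 0.09819644800072276
2
-0.04, 0, 0.02, -0.01, -0.02, 0, 5, -0.04, 0, 0.01, 0, -0.01, 0, 5
```

>>> jog_arm(
  commands=[-0.05,0,0,0,0,0,5,-0.05,0,0,0,0,0,5,-0.03,0,0,0,0,0,5,0,0,0,0,0,0,5,0,0,0,0,0,0,5],
)

```text
t: 46.92
tool_pos: [0.6482, 0.0884, 0.1081]
tool_rot: [-2.025, -2.394, -0.006]
contact_force: [-7.9, 12.4, 2.4]
opening: 0.0192
grip_force: 42.1
```

```bash
python3 - <<'E'
from h import *
print('y_d',(ctrl.get_obs()['tool_pos']-BC)@YD); state()
E
```

```text
y_d 0.09302974246807441
t 46.92 p [0.6482 0.0884 0.1081] yaw 1.738 F [-7.9 12.4  2.4] op 0.0192 g 42.1
top reel 179 [[-0.0189, -0.0291, 0.0904], [-0.0007, -0.0104, 0.0962], [0.0177, 0.0554, 0.1017]]
top tube- 186 [[-0.0231, -0.0674, 0.0762], [-0.0045, -0.0465, 0.0904], [0.0216, -0.0259, 0.0991]]
side reel 26 [[-0.0252, -0.0243, 0.0905], [-0.0122, 0.0258, 0.0962], [0.0169, 0.0504, 0.1016]]
side tube- 21 [[-0.0249, -0.067, 0.0782], [-0.0034, -0.0369, 0.0897], [0.0095, -0.0263, 0.0974]]
side tube+ 44 [[-0.0243, 0.0712, 0.0944], [-0.0144, 0.0911, 0.0978], [0.0235, 0.1047, 0.0997]]
side handle 118 [[-0.0228, 0.0816, 0.1254], [0.0018, 0.1009, 0.1362], [0.0236, 0.1078, 0.1499]]
```

>>> jog_arm(
  commands=[0,0,0,0,0,0,5,0,0,0,0,0,0,60,0,0,0,0,0,0,60,0,0,0,0,0,0,60,0,0,-0.6,0,0,0,60,0,0,-0.9,0,0,0,60,0,-0.9,-0.5,0,0,0,60,0,-0.9,0,0,0,0,60,0,-0.9,0,0,0,0,60,0,-0.9,0,0,0,0,60,0,0,0,0,0,0,60,0,0,0,0,0,0,60],
)

```text
t: 48.52
tool_pos: [0.4369, 0.0483, 0.2273]
tool_rot: [2.029, 2.396, 0.002]
contact_force: [0.3, -0.2, -0.1]
opening: 0.0599
grip_force: 0.0
```

```bash
python3 - <<'E'
from h import *
state()
a=eyes.get_image('side')['image']; b=eyes.get_image('top')['image']
im=np.hstack([cv2.resize(a[130:240,220:330],(400,400)),cv2.resize(b[100:270,280:560][:, :],(400,400))])
cv2.imwrite('pics/f.png',im[:,:,::-1])
E
```

```text
t 48.52 p [0.4369 0.0483 0.2273] yaw 1.736 F [ 0.3 -0.2 -0.1] op 0.0599 g 0.0
top reel 367 [[-0.0193, -0.0282, 0.0903], [-0.0012, 0.0118, 0.0958], [0.0187, 0.0685, 0.105]]
top tube- 175 [[-0.0233, -0.0668, 0.0775], [-0.0031, -0.0473, 0.0897], [0.0216, -0.0258, 0.0985]]
top tube+ 134 [[-0.0243, 0.0607, 0.0708], [-0.0107, 0.0742, 0.097], [0.024, 0.1042, 0.0998]]
top handle 76 [[-0.0102, 0.08, 0.1269], [-0.0015, 0.0917, 0.1367], [0.0092, 0.1039, 0.1413]]
side reel 132 [[-0.0226, -0.0278, 0.0903], [-0.0049, 0.0052, 0.0957], [0.0158, 0.0564, 0.1045]]
side tube- 65 [[-0.0229, -0.0673, 0.0792], [-0.0066, -0.0344, 0.093], [0.0232, -0.0253, 0.0992]]
side tube+ 62 [[-0.0238, 0.0705, 0.0944], [-0.0097, 0.0883, 0.0975], [0.0244, 0.1046, 0.0999]]
side handle 55 [[-0.0103, 0.0791, 0.1257], [-0.0014, 0.0992, 0.1346], [0.0083, 0.1078, 0.1389]]
```

View pics/f.png

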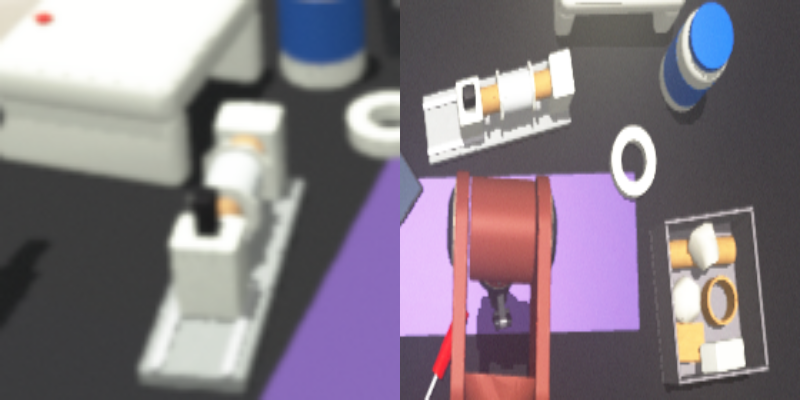

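The reel is clamped between the headstock and the tailstock (515,90), and all the rubbish is still in the bin. I'll make one numeric check on where the cheeks sit, then hand in.

```bash
python3 - <<'E'
from h import *
for c in('top','side'):
    w=cloud(grab(c)).reshape(-1,3);w=w[~np.isnan(w[:,0])]
    l=np.stack([(w-BC*[1,1,0])@XD,(w-BC*[1,1,0])@YD,w[:,2]],1)
    q=l[(abs(l[:,0])<.035)&(abs(l[:,1])<.058)&(l[:,2]>.06)]
    for s in(-1,1):
        t=q[(s*q[:,1]>.041)&(q[:,2]>.08)]
        k=q[(s*q[:,1]>.02)&(s*q[:,1]<.045)&(q[:,2]>.1005)]
        print(c,s,'tube top',np.percentile(t[:,2],95) if len(t) else 0,'x',np.percentile(t[:,0],[3,97]) if len(t) else 0,'cheek y',np.median(k[:,1]) if len(k) else 0,len(k))
E
```

```text
top -1 tube top 0.09358151888587052 x [-0.01631585  0.014082  ] cheek y -0.03328082237892521 22
top 1 tube top 0.09460459204952743 x [-0.01439771  0.01327248] cheek y 0.029386775565002667 22
side -1 tube top 0.08978927732357717 x [-0.01463081 -0.01158333] cheek y -0.03261685302181014 13
side 1 tube top 0.09407705510863061 x [-0.01393988 -0.00213094] cheek y 0.03196249228329269 14
```

```bash
python3 -c "
from h import *
print(job.finish_job())"
```

```text
the job is handed in; nothing more can be done
None
```

I handed the job in at about 49 s of the 210 s; it gave no verdict. My last camera checks showed all five scraps and the used tube in the bin, and the reel clamped within about 1 mm with the tailstock home at roughly 51 mm.

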